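# Try two chair-leg ferrules on the leg gauge and sort them

### The arm

A 6-joint arm with a two-finger parallel gripper is mounted at the origin on the work surface. World frame = base frame: x ahead of the robot, y to its left, z up, the work surface at z = 0. Lengths are in m, angles in degrees, forces in N, time in s.
With the tool pointing down it reaches from about 0.325 to 0.75 m from the base axis. Payload 7.6 kg.
Tool frame: the origin (TCP) lies midway between the tips of the shut fingers; the grasp point (between the pads) lies 19 mm behind it (grip_depth is the distance from the TCP to the grasp point, in m); z points along the fingers, y is the direction in which the jaws open and shut (so a half turn about z gives the same grasp; the last joint's range is limited). The gripper opens to 85 mm and grips with 20 to 120 N. Pads are 22 mm wide; open, the fingers measure 114 mm over their backs; the gripper's body (76 mm by 85 mm) begins 54 mm behind the grasp point. The pads swing forward as they close: fully open they stand 13 mm farther back than shut.
Start: joints at [63.18, 2.991, 80.254, -0, 96.75, -4.028], TCP at [0.203, 0.484, 0.231] pointing down, gripper open.
Joint ranges: [-166.34, 166.34], [-52.06, 124.39], [6.96, 135.62], [-60.46, 240.46], [14.63, 156.25], [-167.68, 167.68]. Speed limits (degrees/s): [147.25, 147.25, 172.46, 180, 180, 180].

### API

Orientations are given as a 3x3 rotation matrix whose columns are the frame's x, y, z axes.
In Python, from plant import * gives the robot as it stands.
- The arm moves only by the shell command python3 -m jog 'ROWS' [OPENING] [FORCE]. ROWS is JSON, a list of rows, each an object with "dp": the shift along the world's x, y, z in units of 30 mm (1.0 is 30 mm), a list of three; "dr": the turn, a rotation vector about the world's x, y, z in units of 5 degrees (1.0 is 5 degrees), a list of three. A call has exactly 5 rows; each row is the pose to reach, as a shift and turn from the pose commanded when the call began; what a row does not reach only later rows make up. A row lasts 1/8 s, in which the tool goes at most 62.5 mm and 10.7 degrees, less where a joint would pass 70% of its speed; a pose out of reach is approached as far as the arm can. A call with a gripper value outside its range is refused whole. OPENING is the finger opening in mm, from 0 to 85.4, set as the call begins (- or left out, the last holds). The fingers move at their own pace and stop on an object; FORCE is the grip in N (left out, the last holds). Time passes only in rows, so rows that repeat a pose let the fingers close, or fill a call up. It gives the time, the measured TCP pose, the force and the opening at its end, in the units of the state.
- get_obs(): the state, without advancing time (a new reading comes with each control period).
- get_image(name): name is "side" or "top"; returns the picture (384x512x3 uint8, blue, green, red); there is no depth.
- camera_params(name): a dict with "fx", "fy", "cx", "cy" (pixels), "rvec" (rotation vector, rad) and "tvec" (3), from world to camera coordinates, as OpenCV has them. Camera axes: x right, y down, z forward; pixel columns grow to the right and rows downward; lengths in m; the calibration is good to about 2 mm. A picture is of the moment at which its call begins. camera_params takes no time and is no camera call.
- finish_job(): hands the job in, once; it reports no verdict.
The state is a dict: "clock": time; "joints": joint angles; "qvel": joint speeds; "joint_torque": joint torques, N m; "position": TCP position; "ee_rot": TCP orientation; "force": force on the tool from outside, world axes, zero at the start; "torque": the same for the moment, N m; "grip_width": finger opening in m.
Only numpy, scipy, OpenCV 4.12 (cv2) and the standard library are available. Lean on these libraries where they do the work, as an engineer would, in place of code of your own. Each camera call takes 0.05 s, during which the arm holds its last target.

### The job

Try both brass sleeves, one at a time, on the slanting wooden gauge peg: slide each down the peg until it stops, hold it there a moment and draw it off again. Stand the sleeve that goes fully home against the shoulder upright in the square wooden tray, and the one that stops short upright in the round steel tin, sorting the first before you try the second. Leave everything else where it is.

Things in the scene. Friction and masses are not known exactly. Their poses are not given: they have to be found in the camera images.
- sleeve_1: plain brass tube, 34 mm outside diameter, 45 mm high, 150 to 320 g, standing upright at the start. Origin: centre of its lower end, z up its axis. The two sleeves look the same from the side; one has a 24 mm bore, the other a 16 mm bore: trying them tells which. Sleeve one of two.
- sleeve_2: plain brass tube, 34 mm outside diameter, 45 mm high, 150 to 320 g, standing upright at the start. Origin: centre of its lower end, z up its axis. The two sleeves look the same from the side; one has a 24 mm bore, the other a 16 mm bore: trying them tells which. Sleeve two of two.
- pin: wooden gauge peg leaning 30 degrees from vertical, roughly to the robot. Origin: centre of the 36 mm wide shoulder at its foot, 75 mm above the table; z to its tip, y level. 20 mm thick up to z = 26 mm, tapering to 10 mm at 33, 10 mm up to 42, pointed tip at 50 mm. A 24 mm bore goes to the shoulder (z = 0, fully home); a 16 mm bore stops with its lower end at z = 27 to 32 mm.
- gauge: dark wooden block that carries the peg on a slanting round stub of 36 mm diameter; fixed to the table; 110 (x) x 80 (y) x 50 mm high. Origin on the table straight below the centre of the peg's shoulder, z up; the peg leans towards the block's -x; the block reaches from x = -33 to +77 mm.
- tray: square shallow wooden tray, 100 x 100 mm outside, 16 mm high, walls 4 mm, floor about 4 mm thick, fixed to the table; for the sleeve that goes fully home. Origin: centre of its underside, z up.
- tin: round shallow steel tin, 100 mm outside diameter, 16 mm high, wall 3 mm, floor 4 mm thick, fixed to the table; for the sleeve that stops short. Origin: centre of its underside, z up.
- cork_block: bystander: cork sanding block, 70 x 45 x 30 mm, loose; origin centre of underside.
- screwdriver: bystander: screwdriver with a black handle, about 200 mm long, lying; its own x axis runs from handle to tip.
- mug: bystander: ceramic mug, 80 mm wide, 90 mm high, loose; origin centre of underside.
- glue: bystander: white plastic glue bottle, 56 mm in diameter, 170 mm high, loose; origin centre of underside.
- jar: bystander: glass jar with a steel cap, 64 mm in diameter, 80 mm high, loose; origin centre of underside.
- pepper_mill: bystander: dark turned wooden pepper mill, 52 mm in diameter, 140 mm high, loose; origin centre of underside.
- straightedge: bystander: flat steel straightedge, 200 x 30 x 6 mm, lying; origin centre of underside, x along it.

How it is judged:
By the outcome, as a careful person would: the job done as asked, in the order asked, and still so for the second after the job is handed in, with the robot touching nothing.
It also fails if it takes over 72 s, if anything falls off the work surface, if the arm or the gripper's body presses on something with over 40 N, if the wrist force passes 120 N, or if a joint passes its speed limit or range.

## Working session

There is one attempt and no reset: what is moved stays moved. The work goes in short steps, Python scripts to look and compute and a shell command to move; the robot and the scene stay as the last step left them, time stands still between calls to the robot, and variables do not carry over. Pictures are saved under pics/ and viewed, and the job is handed in when it is done.

```bash
ls; mkdir -p pics
python3 - <<'E'
from plant import *
import cv2
for n in ("side","top"):
    cv2.imwrite(f"pics/{n}0.png",get_image(n)); print(n,camera_params(n))
o=get_obs(); print(o)
E
```

```text
pics
side {'fx': 401.98453054816605, 'fy': 401.98453054816605, 'cx': 261.2201571547616, 'cy': 195.4530610596457, 'rvec': array([ 2.44436753, -0.17878598,  0.08953625]), 'tvec': array([-0.57937879,  0.10634288,  1.02240685])}
top {'fx': 411.95328734062593, 'fy': 411.95328734062593, 'cx': 260.3309148241877, 'cy': 194.95831590904908, 'rvec': array([ 2.19509268, -2.18887964,  0.08864507]), 'tvec': array([-0.02438616,  0.59831168,  1.35762423])}
{'clock': 0.1, 'joints': array([ 6.31807617e+01,  3.02394546e+00,  8.03093757e+01,  8.71607410e-04,
        9.67497688e+01, -4.02726815e+00]), 'qvel': array([-0.08127283, -0.08854364, -0.19323398, -0.00635256,  0.00552524,
        0.01332466]), 'joint_torque': array([ 1.24087430e-03, -3.82583427e+01, -3.60984170e+01, -6.57110445e-05,
        4.77977112e-03,  4.51049152e-05]), 'position': array([0.20322009, 0.4837674 , 0.23053443]), 'ee_rot': array([[-9.21918101e-01,  3.87384266e-01, -6.67775991e-04],
       [ 3.87384824e-01,  9.21917209e-01, -1.28738607e-03],
       [ 1.16921071e-04, -1.44555080e-03, -9.99998948e-01]]), 'force': array([ 0.1636854 , -0.24949378,  0.64252669]), 'torque': array([-0.01876366, -0.02658648, -0.01914508]), 'grip_width': 0.08557665808504411}
```

View pics/side0.png

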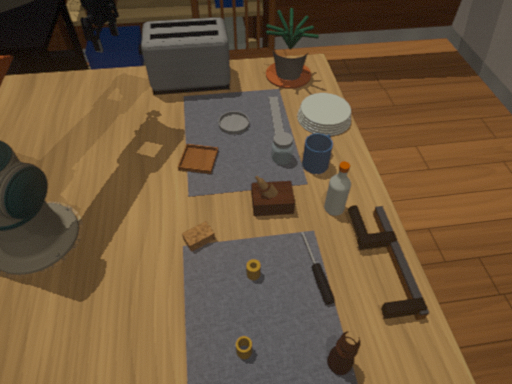

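View pics/top0.png

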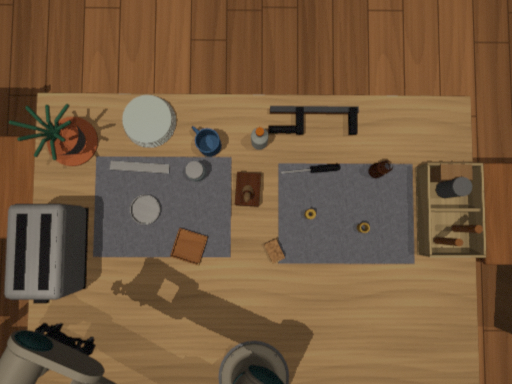

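The side view shows the sleeves at about (253,268) and (244,345), the gauge at (272,197), the tray at (199,159) and the tin at (234,123). In the top view the sleeves are at (311,214) and (364,228). I'll zoom in next.

Run:
```python
import cv2, numpy as np
s=cv2.imread("pics/side0.png");t=cv2.imread("pics/top0.png")
def c(i,x,y,w,h,k): return cv2.resize(i[y:y+h,x:x+w],None,fx=k,fy=k,interpolation=cv2.INTER_CUBIC)
cv2.imwrite("pics/z1.png",np.vstack([np.hstack([c(s,240,165,65,50,6),c(t,225,165,65,50,6)]),np.hstack([c(s,225,255,32,50,6),c(s,230,325,33,50,6),c(t,300,200,32,50,6),c(t,350,205,33,50,6)])]))
cv2.imwrite("pics/z2.png",np.vstack([np.hstack([c(s,175,100,80,80,4),c(t,120,185,100,80,4)])]))
```

```text
(no output)
```

View pics/z1.png

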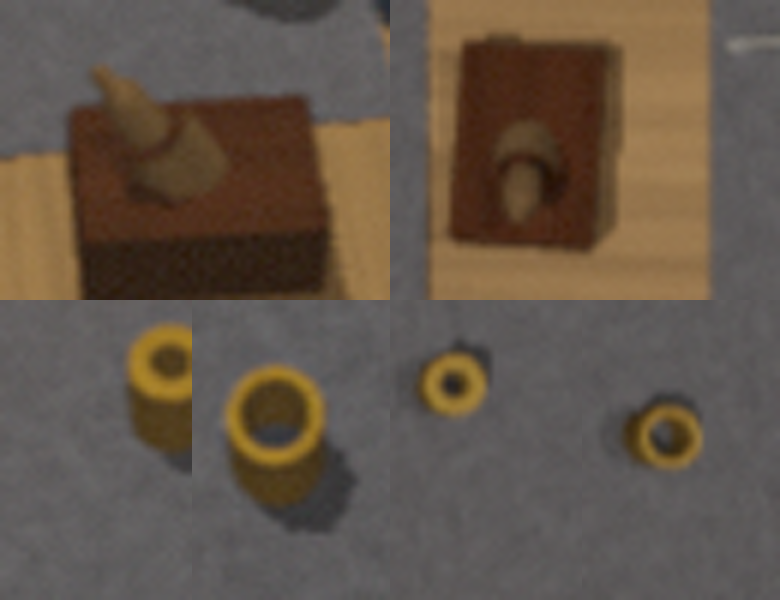

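View pics/z2.png

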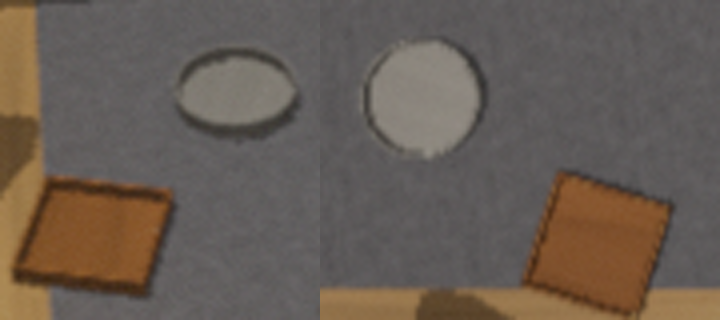

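The crops show a small bore on the near sleeve (A) and a wide one on the far sleeve (B). The peg leans towards the robot. Next I'll measure everything.

```bash
cat > h.py <<'E'
import numpy as np, cv2
from plant import *
P={n:camera_params(n) for n in("side","top")}
def K(n): p=P[n]; return np.array([[p['fx'],0,p['cx']],[0,p['fy'],p['cy']],[0,0,1.]])
def ray(n,uv):
    p=P[n];R=cv2.Rodrigues(p['rvec'])[0];c=-R.T@p['tvec']
    d=R.T@np.linalg.inv(K(n))@np.array([uv[0],uv[1],1.]);return c,d/np.linalg.norm(d)
def onz(n,uv,z): c,d=ray(n,uv);return c+d*(z-c[2])/d[2]
def tri(us,ut):
    c1,d1=ray("side",us);c2,d2=ray("top",ut)
    A=np.stack([d1,-d2],1);s=np.linalg.lstsq(A,c2-c1,rcond=None)[0]
    a=c1+s[0]*d1;b=c2+s[1]*d2;return (a+b)/2,np.linalg.norm(a-b)
def proj(n,X):
    p=P[n];return cv2.projectPoints(np.atleast_2d(np.float64(X)),p['rvec'],p['tvec'],K(n),None)[0].reshape(-1,2)
E
python3 - <<'E'
from h import *
s=cv2.imread("pics/side0.png");t=cv2.imread("pics/top0.png")
def comps(img,lo,hi,roi,amin=20):
    x,y,w,h=roi;m=cv2.inRange(cv2.cvtColor(img,cv2.COLOR_BGR2HSV)[y:y+h,x:x+w],lo,hi)
    cs=cv2.findContours(m,cv2.RETR_EXTERNAL,cv2.CHAIN_APPROX_NONE)[0]
    return [c+np.array([[x,y]]) for c in cs if cv2.contourArea(c)>amin]
for n,img,rois in(("side",s,[(240,255,30,28),(230,332,30,30)]),("top",t,[(300,203,25,22),(353,215,25,25)])):
  for r in rois:
    for vmin in(110,140):
      for c in comps(img,(18,120,vmin),(32,255,255),r):
        e=cv2.fitEllipse(c);  u=np.array(e[0])
        print(n,vmin,np.round(e[0],1),np.round(e[1],1),np.round(onz(n,u,.045),4),'area',cv2.contourArea(c))
# tin, tray
for c in comps(t,(0,0,125),(180,40,255),(125,190,45,40)):
    e=cv2.fitEllipse(c);print("tin top",e,onz("top",e[0],.01))
for c in comps(t,(0,120,60),(20,255,255),(168,223,45,45)):
    r=cv2.minAreaRect(c);print("tray top",r,onz("top",r[0],.012))
for c in comps(s,(0,100,40),(20,255,255),(175,140,48,37)):
    r=cv2.minAreaRect(c);m=cv2.moments(c);u=(m['m10']/m['m00'],m['m01']/m['m00']);print("tray side",u,onz("side",u,.012))
# gauge by eye from crops
T=lambda x,y:(225+(x-390)/6-.4,165+y/6-.4); S=lambda x,y:(240+x/6-.4,165+y/6-.4)
for nm,a,b in(("tip",S(100,68),T(519,222)),("shoulderC",S(150,130),T(524,172))):
    print(nm,tri(a,b),onz("top",b,.075),onz("side",a,.075))
for q in[(462,40),(607,43),(587,247),(450,238)]: print("corner top",onz("top",T(*q),.05))
for q in[(70,105),(307,97),(328,232),(80,240)]: print("corner side",onz("side",S(*q),.05))
E
```

```text
side 110 [253. 265.] [12.  13.4] [ 0.5379 -0.1842  0.045 ] area 125.0
side 140 [253.  264.8] [11.1 12.8] [ 0.5379 -0.1835  0.045 ] area 109.5
side 110 [243.5 343.8] [15.2 15.9] [ 0.4935 -0.3612  0.045 ] area 187.5
side 140 [243.3 343.6] [14.5 15.2] [ 0.4933 -0.3606  0.045 ] area 171.5
top 110 [310.3 213.6] [9.3 9.4] [ 0.536  -0.1867  0.045 ] area 67.5
top 140 [310.5 213.8] [8.1 9. ] [ 0.5352 -0.1872  0.045 ] area 55.0
top 110 [364.2 227.4] [9.2 9.6] [ 0.491  -0.3634  0.045 ] area 67.5
tin top ((145.6072540283203, 209.07635498046875), (25.01591682434082, 26.13197898864746), 171.2303466796875) [0.55042176 0.36177999 0.01      ]
tray top ((190.0, 247.5), (39.0, 44.0), 90.0) [0.42277844 0.21108699 0.012     ]
tray side (193.3299440023578, 158.00442086648982) [0.41514259 0.21815915 0.012     ]
tip (array([0.57278064, 0.02230115, 0.12160528]), np.float64(0.00426457243202829)) [0.57311783 0.02356997 0.075     ] [0.58146153 0.06432385 0.075     ]
shoulderC (array([0.59825224, 0.02105611, 0.07993295]), np.float64(0.002663768801764164)) [0.59994113 0.02102153 0.075     ] [0.59771027 0.02533177 0.075     ]
corner top [0.67413582 0.05582174 0.05      ]
corner top [ 0.67279442 -0.02359355  0.05      ]
corner top [ 0.56091469 -0.0129596   0.05      ]
corner top [0.56559973 0.06165909 0.05      ]
corner side [0.56829713 0.06638962 0.05      ]
corner side [0.67546087 0.05656696 0.05      ]
corner side [ 0.66893416 -0.0215989   0.05      ]
corner side [ 0.56197007 -0.0111804   0.05      ]
```

```bash
python3 - <<'E'
from h import *
ct=[(120+(x-320)/4-.4,185+y/4-.4) for x,y in[(560,172),(672,205),(637,315),(524,283)]]
cs=[(175+x/4-.4,100+y/4-.4) for x,y in[(48,178),(172,190),(150,294),(15,280)]]
print("tray",np.mean([onz("top",u,.016) for u in ct],0),np.mean([onz("side",u,.016) for u in cs],0),[onz("top",u,.016)[:2].round(3) for u in ct])
print("tin side",onz("side",(234,122.2),.016),"top",onz("top",(120+(425-320)/4-.4,185+98/4-.4),.016))
E
python3 -m jog '[{"dp":[1.5,-2,0],"dr":[0,0,1]},{"dp":[3,-4,0],"dr":[0,0,2]},{"dp":[4.5,-6,0],"dr":[0,0,3]},{"dp":[5.5,-8,0],"dr":[0,0,3.66]},{"dp":[6,-10,0],"dr":[0,0,3.66]}]' 60
```

```text
tray [0.4295995  0.21330571 0.016     ] [0.43114563 0.2115606  0.016     ] [array([0.489, 0.246]), array([0.462, 0.153]), array([0.371, 0.18 ]), array([0.397, 0.274])]
tin side [0.55239419 0.35976884 0.016     ] top [0.55014128 0.35937605 0.016     ]
clock: 0.72
position: [0.3699, 0.2196, 0.2309]
ee_rot: [[-0.997, 0.078, -0.0], [0.078, 0.997, -0.0], [0.0, -0.0, -1.0]]
force: [1.1, 0.7, 0.2]
grip_width: 0.06
```

```bash
python3 -m jog '[{"dp":[1,-2,0],"dr":[0,0,0]},{"dp":[2,-4,0],"dr":[0,0,0]},{"dp":[3,-6,0],"dr":[0,0,0]},{"dp":[3.8,-8,-0.5],"dr":[0,0,0]},{"dp":[4.5,-10,-1],"dr":[0,0,0]}]'
python3 -m jog '[{"dp":[0.3,-1.2,-0.6],"dr":[0,0,0]},{"dp":[0.63,-2.3,-1.2],"dr":[0,0,0]},{"dp":[0.63,-2.3,-2],"dr":[0,0,0]},{"dp":[0.63,-2.3,-2.4],"dr":[0,0,0]},{"dp":[0.63,-2.3,-2.4],"dr":[0,0,0]}]'
python3 - <<'E'
from h import *
o=get_obs();print(o['clock'],o['position'].round(4),o['force'].round(1))
s=get_image("side");t=get_image("top")
c=lambda i,x,y:cv2.resize(i[y:y+64,x:x+64],None,fx=6,fy=6,interpolation=cv2.INTER_CUBIC)
cv2.imwrite("pics/p1.png",np.hstack([c(s,221,230),c(t,280,180)]))
E
```

```text
clock: 1.35
position: [0.4981, -0.0622, 0.2053]
ee_rot: [[-0.997, 0.078, 0.0], [0.078, 0.997, 0.0], [-0.0, 0.0, -1.0]]
force: [1.3, 0.6, 0.3]
grip_width: 0.0598
clock: 1.98
position: [0.516, -0.1286, 0.133]
ee_rot: [[-0.997, 0.078, -0.002], [0.078, 0.997, 0.001], [0.002, 0.001, -1.0]]
force: [-0.1, -0.3, 0.3]
grip_width: 0.0603
1.975 [ 0.516  -0.1286  0.133 ] [-0.1 -0.3  0.3]
```

View pics/p1.png

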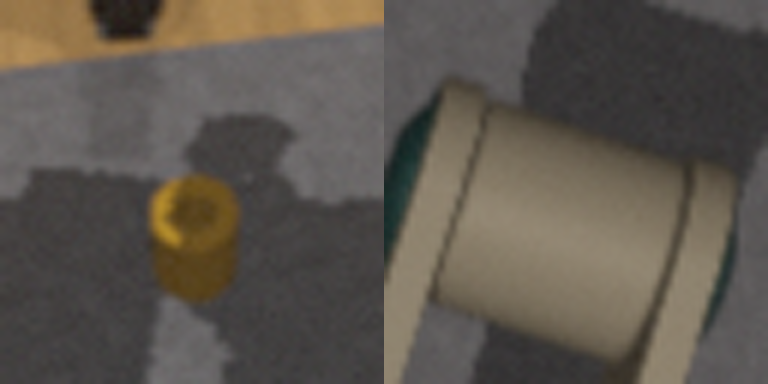

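The sleeve stands untouched and the gripper is still short of it. Next I move over the sleeve.

```bash
python3 -m jog '[{"dp":[0.35,-0.95,0],"dr":[0,0,0]},{"dp":[0.7,-1.9,0],"dr":[0,0,0]},{"dp":[0.7,-1.9,0],"dr":[0,0,0]},{"dp":[0.7,-1.9,-0.5],"dr":[0,0,0]},{"dp":[0.7,-1.9,-0.5],"dr":[0,0,0]}]'
```

```text
clock: 2.7
position: [0.5365, -0.1849, 0.1169]
ee_rot: [[-0.997, 0.077, -0.003], [0.077, 0.997, 0.002], [0.003, 0.001, -1.0]]
force: [-0.2, -0.2, 0.7]
grip_width: 0.0602
```

```bash
python3 -m jog '[{"dp":[0,0,-1],"dr":[0,0,0]},{"dp":[0,0,-2],"dr":[0,0,0]},{"dp":[0,0,-3],"dr":[0,0,0]},{"dp":[0,0,-3.45],"dr":[0,0,0]},{"dp":[0,0,-3.45],"dr":[0,0,0]}]'
python3 -m jog '[{"dp":[0,0,0],"dr":[0,0,0]},{"dp":[0,0,0],"dr":[0,0,0]},{"dp":[0,0,0],"dr":[0,0,0]},{"dp":[0,0,0],"dr":[0,0,0]},{"dp":[0,0,0],"dr":[0,0,0]}]' 25 60
```

```text
clock: 3.32
position: [0.5372, -0.1856, 0.0148]
ee_rot: [[-0.997, 0.078, -0.001], [0.078, 0.997, 0.001], [0.001, 0.001, -1.0]]
force: [0.4, -0.2, 0.7]
grip_width: 0.0598
clock: 3.95
position: [0.5387, -0.1865, 0.0172]
ee_rot: [[-0.997, 0.078, 0.003], [0.078, 0.997, -0.001], [-0.003, -0.001, -1.0]]
force: [-0.6, 1.1, 6.5]
grip_width: 0.0315
```

```bash
python3 -m jog '[{"dp":[0,0,0.2],"dr":[0,0,0]},{"dp":[0,0,0.6],"dr":[0,0,0]},{"dp":[0,0,1],"dr":[0,0,0]},{"dp":[0,0,1.5],"dr":[0,0,0]},{"dp":[0,0,2],"dr":[0,0,0]}]'
python3 - <<'E'
from h import *
o=get_obs();print(o['clock'],o['position'].round(4),o['force'].round(1),o['grip_width'])
s=get_image("side");t=get_image("top")
c=lambda i,x,y:cv2.resize(i[y:y+96,x:x+96],None,fx=6,fy=6,interpolation=cv2.INTER_CUBIC)
cv2.imwrite("pics/p2.png",c(s,205,190))
E
```

```text
clock: 4.58
position: [0.5376, -0.1862, 0.0766]
ee_rot: [[-0.997, 0.078, 0.001], [0.078, 0.997, -0.0], [-0.001, -0.0, -1.0]]
force: [-0.9, -0.4, -1.9]
grip_width: 0.0315
4.575 [ 0.5376 -0.1862  0.0766] [-0.9 -0.4 -1.9] 0.03151657322706084
```

View pics/p2.png

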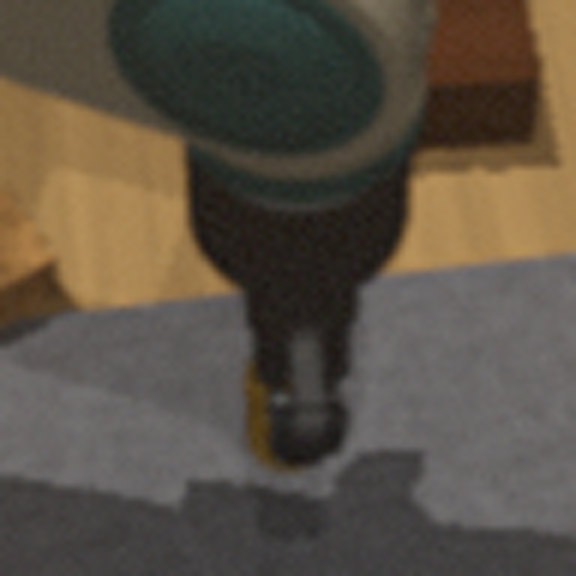

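Run:
```python
from h import *
a=np.linspace(0,2*np.pi,60)
for cx,cy in((.5376,-.1862),):
  for z in(.061,.106):
    q=proj("side",np.c_[cx+.017*np.cos(a),cy+.017*np.sin(a),0*a+z]); print(z,q.min(0),q.max(0),((q.min(0)-[205,190])*6).round(),((q.max(0)-[205,190])*6).round())
# image gold mask extents
s=get_image("side")[190:286,205:301];m=cv2.inRange(cv2.cvtColor(s,cv2.COLOR_BGR2HSV),(15,110,50),(32,255,255))[55:,35:];ys,xs=np.nonzero(m);print(xs.min()+240,xs.max()+240,ys.min()+245,ys.max()+245)
print(proj("side",[[.5376-.011,-.1862-.03,.077],[.5376+.011,-.1862-.03,.077]]))
```

```text
0.061 [245.5794581  255.85794459] [260.46170678 268.89375671] [243. 395.] [333. 473.]
0.106 [245.33737557 245.28176044] [260.80278832 258.57183712] [242. 332.] [335. 411.]
247 250 250 266
[[249.99192903 271.01449621]
 [259.86490452 269.75608288]]
```

```bash
python3 -m jog '[{"dp":[0,0.3,1.5],"dr":[0,0,0]},{"dp":[0.1,1.5,3],"dr":[-0.15,-2,0]},{"dp":[0.3,3,3.6],"dr":[-0.31,-4,0]},{"dp":[0.4,4.5,3.6],"dr":[-0.47,-5.98,0]},{"dp":[0.6,5.5,3.6],"dr":[-0.47,-5.98,0]}]'
python3 -m jog '[{"dp":[0,0.8,0],"dr":[0,0,0]},{"dp":[0,1.5,0],"dr":[0,0,0]},{"dp":[0,1.5,0],"dr":[0,0,0]},{"dp":[0,1.5,0],"dr":[0,0,0]},{"dp":[0,1.5,0],"dr":[0,0,0]}]'
```

```text
clock: 5.35
position: [0.5515, -0.0191, 0.1786]
ee_rot: [[-0.866, 0.078, 0.493], [0.068, 0.997, -0.038], [-0.495, 0.001, -0.869]]
force: [0.6, -0.6, -1.7]
grip_width: 0.0317
clock: 5.98
position: [0.5554, 0.0231, 0.183]
ee_rot: [[-0.864, 0.079, 0.498], [0.069, 0.997, -0.04], [-0.499, -0.0, -0.866]]
force: [0.4, 0.7, -1.6]
grip_width: 0.0318
```

```bash
python3 -m jog '[{"dp":[0,0.05,-0.5],"dr":[0,0,0]},{"dp":[0,0.05,-1],"dr":[0,0,0]},{"dp":[0,0.05,-1.1],"dr":[0,0,0]},{"dp":[0,0.05,-1.1],"dr":[0,0,0]},{"dp":[0,0.05,-1.1],"dr":[0,0,0]}]'
python3 - <<'E'
from h import *
o=get_obs();print(o['clock'],o['position'].round(4),o['force'].round(1),o['grip_width'])
s=get_image("side");t=get_image("top")
c=lambda i,x,y:cv2.resize(i[y:y+80,x:x+80],None,fx=5,fy=5,interpolation=cv2.INTER_CUBIC)
cv2.imwrite("pics/p3.png",np.hstack([c(s,230,140),c(t,205,150)]))
E
```

```text
clock: 6.6
position: [0.5559, 0.0254, 0.1509]
ee_rot: [[-0.863, 0.078, 0.499], [0.068, 0.997, -0.039], [-0.501, 0.0, -0.866]]
force: [-0.2, -0.6, -2.1]
grip_width: 0.0315
6.6 [0.5559 0.0254 0.1509] [-0.2 -0.6 -2.1] 0.031526326529787596
```

View pics/p3.png

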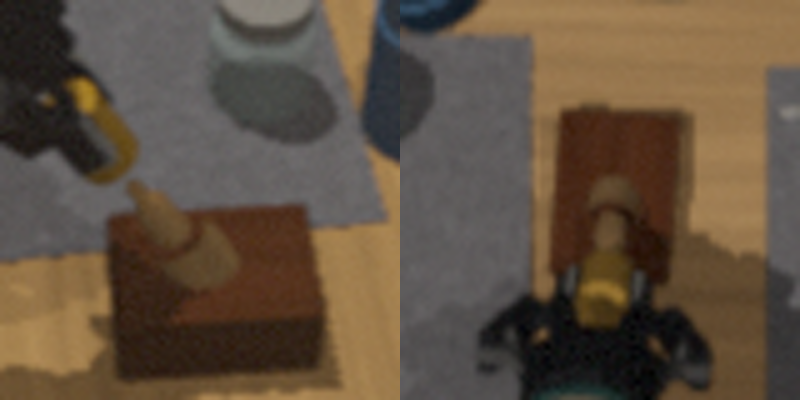

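```bash
cat >> h.py <<'E'
O=np.array([.597,.022,.075]);YW=np.radians(-4.5)
def pegR(yw=YW):
    z=np.array([-.5*np.cos(yw),-.5*np.sin(yw),np.sqrt(.75)]);y=np.array([-np.sin(yw),np.cos(yw),0]);return np.stack([np.cross(y,z),y,z],1)
def overlay(img,n,x0,y0,w,k,tip,Rt,off=.017,O=O):
    im=cv2.resize(img[y0:y0+w,x0:x0+w],None,fx=k,fy=k,interpolation=cv2.INTER_CUBIC)
    a=np.linspace(0,2*np.pi,40)
    def ring(c,R,r,z,col):
        X=c+(R@np.stack([r*np.cos(a),r*np.sin(a),0*a+z])).T
        q=((proj(n,X)-[x0,y0]+.5)*k).astype(int);cv2.polylines(im,[q.reshape(-1,1,2)],True,col,1)
    for r,z in((.018,0),(.010,0),(.010,.026),(.005,.033),(.005,.042),(.0005,.05)): ring(O,pegR(),r,z,(0,255,0))
    for z in(off,off-.045): ring(tip,Rt,.017,z,(255,0,255))
    return im
E
python3 - <<'E'
from h import *
o=get_obs()
s=get_image("side");t=get_image("top")
cv2.imwrite("pics/p4.png",np.hstack([overlay(s,"side",235,150,50,8,o['position'],o['ee_rot']),overlay(t,"top",222,165,50,8,o['position'],o['ee_rot'])]))
E
```

```text
(no output)
```

View pics/p4.png

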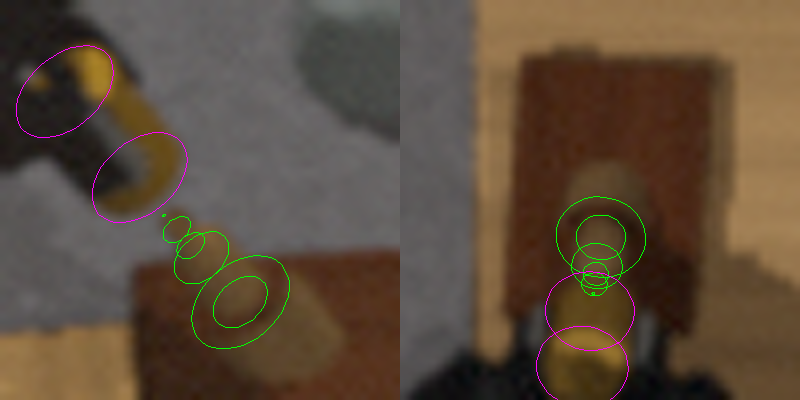

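Sleeve and peg line up within about a pixel in both views. Next I advance along the peg axis.

```bash
cat > st.py <<'E'
from h import *
o=get_obs();p=o['position'];q=pegR().T@(p+.017*o['ee_rot'][:,2]-O)*1e3
print("t",round(o['clock'],2),"pos",p.round(4),"F",o['force'].round(1),"Fpeg",(pegR().T@o['force']).round(1),"M",o['torque'].round(2),"low end in peg frame mm",q.round(1),"grip",round(o['grip_width'],4))
E
python3 -m jog '[{"dp":[0.1,-0.01,-0.17],"dr":[0,0,0]},{"dp":[0.2,-0.02,-0.35],"dr":[0,0,0]},{"dp":[0.3,-0.02,-0.52],"dr":[0,0,0]},{"dp":[0.4,-0.03,-0.69],"dr":[0,0,0]},{"dp":[0.4,-0.03,-0.69],"dr":[0,0,0]}]'; python3 st.py
```

```text
clock: 7.42
position: [0.5674, 0.0245, 0.1287]
ee_rot: [[-0.864, 0.078, 0.497], [0.068, 0.997, -0.039], [-0.499, -0.0, -0.867]]
force: [-0.0, 0.5, -2.5]
grip_width: 0.0314
t 7.42 pos [0.5674 0.0245 0.1287] F [-0.   0.5 -2.5] Fpeg [-1.3  0.5 -2.2] M [ 0.05  0.51 -0.04] low end in peg frame mm [ 1.1  0.1 44.4] grip 0.0314
```

```bash
python3 -m jog '[{"dp":[0.03,0,-0.1],"dr":[0,0,0]},{"dp":[0.06,0,-0.19],"dr":[0,0,0]},{"dp":[0.1,-0.01,-0.25],"dr":[0,0,0]},{"dp":[0.13,-0.01,-0.3],"dr":[0,0,0]},{"dp":[0.13,-0.01,-0.3],"dr":[0,0,0]}]'; python3 st.py
```

```text
clock: 8.05
position: [0.5714, 0.0242, 0.1204]
ee_rot: [[-0.864, 0.078, 0.498], [0.068, 0.997, -0.039], [-0.5, 0.0, -0.866]]
force: [0.1, 0.5, -2.3]
grip_width: 0.0319
t 8.05 pos [0.5714 0.0242 0.1204] F [ 0.1  0.5 -2.3] Fpeg [-1.1  0.5 -2.1] M [0.05 0.45 0.02] low end in peg frame mm [ 0.5  0.2 35.2] grip 0.0319
```

```bash
python3 -m jog '[{"dp":[0.02,0,-0.035],"dr":[0,0,0]},{"dp":[0.04,0,-0.07],"dr":[0,0,0]},{"dp":[0.06,0,-0.1],"dr":[0,0,0]},{"dp":[0.08,0,-0.14],"dr":[0,0,0]},{"dp":[0.08,0,-0.14],"dr":[0,0,0]}]'; python3 st.py
```

```text
clock: 8.68
position: [0.5741, 0.0244, 0.1167]
ee_rot: [[-0.863, 0.078, 0.499], [0.068, 0.997, -0.039], [-0.5, 0.0, -0.866]]
force: [-0.4, 1.3, -0.8]
grip_width: 0.0315
t 8.68 pos [0.5741 0.0244 0.1167] F [-0.4  1.3 -0.8] Fpeg [-0.8  1.3 -0.4] M [0.25 0.3  0.13] low end in peg frame mm [ 0.9  0.6 30.6] grip 0.0315
```

```bash
python3 -m jog '[{"dp":[0.01,0,-0.02],"dr":[0,0,0]},{"dp":[0.02,0,-0.04],"dr":[0,0,0]},{"dp":[0.03,0,-0.06],"dr":[0,0,0]},{"dp":[0.04,0,-0.07],"dr":[0,0,0]},{"dp":[0.04,0,-0.07],"dr":[0,0,0]}]'; python3 st.py
```

```text
clock: 9.3
position: [0.5753, 0.0247, 0.1158]
ee_rot: [[-0.863, 0.078, 0.5], [0.068, 0.997, -0.038], [-0.501, 0.001, -0.865]]
force: [-10.3, 3.6, 9.9]
grip_width: 0.0318
t 9.3 pos [0.5753 0.0247 0.1158] F [-10.3   3.6   9.9] Fpeg [-4.2  2.7 13.9] M [0.57 1.13 0.33] low end in peg frame mm [ 1.5  1.  29.3] grip 0.0318
```

```bash
python3 -m jog '[{"dp":[-0.01,0.02,-0.04],"dr":[0,0,0]},{"dp":[-0.01,0.02,-0.04],"dr":[0,0,0]},{"dp":[-0.01,0.02,-0.04],"dr":[0,0,0]},{"dp":[-0.01,0.02,-0.04],"dr":[0,0,0]},{"dp":[-0.01,0.02,-0.04],"dr":[0,0,0]}]'; python3 st.py
```

```text
clock: 9.93
position: [0.5754, 0.0248, 0.1156]
ee_rot: [[-0.862, 0.078, 0.501], [0.068, 0.997, -0.039], [-0.502, 0.0, -0.865]]
force: [-14.4, 2.3, 14.6]
grip_width: 0.0317
t 9.93 pos [0.5754 0.0248 0.1156] F [-14.4   2.3  14.6] Fpeg [-5.3  1.2 19.9] M [0.2  1.25 0.16] low end in peg frame mm [ 1.5  1.1 29.1] grip 0.0317
```

The sleeve has stopped solidly at about z = 29 mm, with 20 N axial. I'll hold there and look.

```bash
python3 -m jog '[{"dp":[0,0,0],"dr":[0,0,0]},{"dp":[0,0,0],"dr":[0,0,0]},{"dp":[0,0,0],"dr":[0,0,0]},{"dp":[0,0,0],"dr":[0,0,0]},{"dp":[0,0,0],"dr":[0,0,0]}]'; python3 st.py
python3 - <<'E'
from h import *
o=get_obs()
s=get_image("side");t=get_image("top")
cv2.imwrite("pics/p5.png",np.hstack([overlay(s,"side",235,150,50,8,o['position'],o['ee_rot']),cv2.resize(s[150:200,235:285],None,fx=8,fy=8)]))
E
```

```text
clock: 10.55
position: [0.5754, 0.0248, 0.1156]
ee_rot: [[-0.862, 0.078, 0.501], [0.068, 0.997, -0.039], [-0.502, 0.0, -0.865]]
force: [-13.6, 2.3, 14.4]
grip_width: 0.0315
t 10.55 pos [0.5754 0.0248 0.1156] F [-13.6   2.3  14.4] Fpeg [-4.7  1.2 19.3] M [0.22 1.2  0.07] low end in peg frame mm [ 1.5  1.1 29. ] grip 0.0315
```

View pics/p5.png

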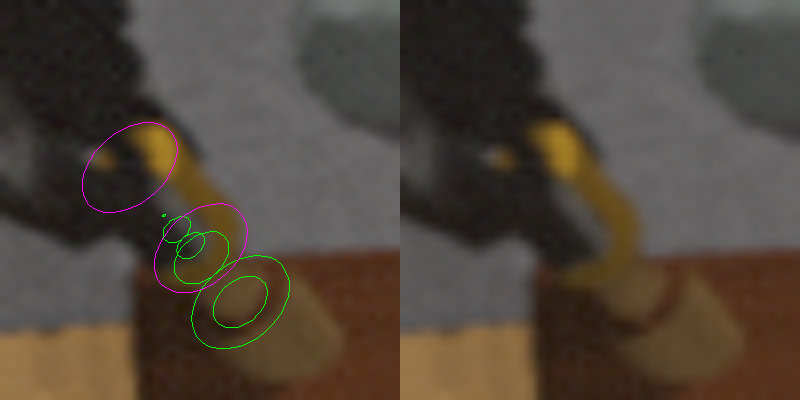

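Confirmed: thick peg is visible between the sleeve's lower end (about (275,184) px) and the shoulder, so it stops short. Next I draw it off.

```bash
python3 -m jog '[{"dp":[-0.1,0,0.17],"dr":[0,0,0]},{"dp":[-0.25,0.01,0.43],"dr":[0,0,0]},{"dp":[-0.4,0.02,0.69],"dr":[0,0,0]},{"dp":[-0.6,0.04,1.04],"dr":[0,0,0]},{"dp":[-0.8,0.05,1.39],"dr":[0,0,0]}]'; python3 st.py
```

```text
clock: 11.28
position: [0.5503, 0.0263, 0.1556]
ee_rot: [[-0.863, 0.078, 0.499], [0.068, 0.997, -0.039], [-0.5, 0.0, -0.866]]
force: [1.0, -0.5, -2.3]
grip_width: 0.0316
t 11.28 pos [0.5503 0.0263 0.1556] F [ 1.  -0.5 -2.3] Fpeg [-0.3 -0.4 -2.6] M [ 0.02  0.44 -0.02] low end in peg frame mm [-0.3  0.7 76.2] grip 0.0316
```

```bash
python3 -m jog '[{"dp":[-0.2,0.5,0.5],"dr":[0,0,0]},{"dp":[-0.1,2,0.8],"dr":[0,1,0]},{"dp":[0,4,0.8],"dr":[0.15,2.5,0]},{"dp":[0,6,0.8],"dr":[0.31,4,0]},{"dp":[0,8,0.5],"dr":[0.47,5.5,0]}]'
python3 -m jog '[{"dp":[0,1,0],"dr":[0,0.48,0]},{"dp":[0,2,0],"dr":[0,0.48,0]},{"dp":[0,3.1,0],"dr":[0,0.48,0]},{"dp":[0,3.1,-1],"dr":[0,0.48,0]},{"dp":[0,3.1,-1.5],"dr":[0,0.48,0]}]'; python3 st.py
```

```text
clock: 11.9
position: [0.5511, 0.2686, 0.1722]
ee_rot: [[-0.996, 0.079, 0.042], [0.079, 0.997, 0.001], [-0.042, 0.005, -0.999]]
force: [1.5, -0.6, -2.0]
grip_width: 0.0317
clock: 12.52
position: [0.55, 0.3592, 0.1231]
ee_rot: [[-0.997, 0.079, -0.002], [0.079, 0.997, -0.001], [0.002, -0.001, -1.0]]
force: [0.5, 0.1, -2.4]
grip_width: 0.0317
t 12.53 pos [0.55   0.3592 0.1231] F [ 0.5  0.1 -2.4] Fpeg [-0.8  0.1 -2.3] M [-0.03 -0.03 -0.01] low end in peg frame mm [-48.  332.4  63.6] grip 0.0317
```

```bash
python3 -m jog '[{"dp":[0,0,-1],"dr":[0,0,0]},{"dp":[0,0,-2],"dr":[0,0,0]},{"dp":[0,0,-2.7],"dr":[0,0,0]},{"dp":[0,0,-3],"dr":[0,0,0]},{"dp":[0,0,-3.05],"dr":[0,0,0]}]';python3 st.py;python3 - <<'E'
from h import *
s=get_image("side");t=get_image("top")
c=lambda i,x,y:cv2.resize(i[y:y+64,x:x+64],None,fx=6,fy=6,interpolation=cv2.INTER_CUBIC)
cv2.imwrite("pics/p6.png",np.hstack([c(s,200,90),c(t,114,180)]))
E
```

```text
clock: 13.15
position: [0.5509, 0.3593, 0.0335]
ee_rot: [[-0.997, 0.079, 0.0], [0.079, 0.997, 0.0], [-0.0, 0.0, -1.0]]
force: [-0.6, 0.4, -2.0]
grip_width: 0.032
t 13.15 pos [0.5509 0.3593 0.0335] F [-0.6  0.4 -2. ] Fpeg [-1.5  0.4 -1.5] M [0.05 0.02 0.06] low end in peg frame mm [-92.  332.6 -14.5] grip 0.032
```

View pics/p6.png

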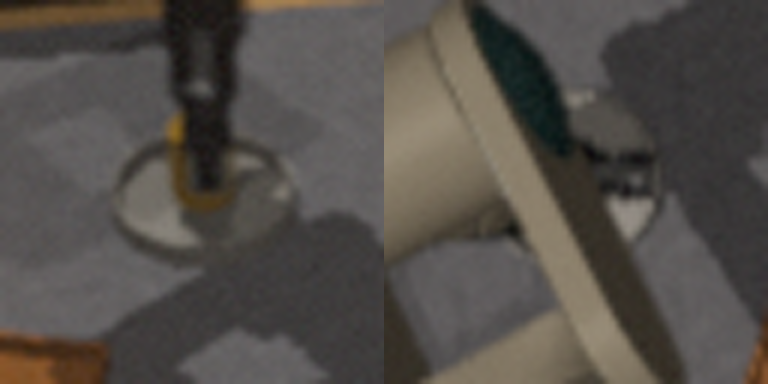

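The sleeve hangs near the tin's centre. I'll lower it to contact.

```bash
python3 -m jog '[{"dp":[0,0,-0.1],"dr":[0,0,0]},{"dp":[0,0,-0.2],"dr":[0,0,0]},{"dp":[0,0,-0.28],"dr":[0,0,0]},{"dp":[0,0,-0.33],"dr":[0,0,0]},{"dp":[0,0,-0.33],"dr":[0,0,0]}]';python3 st.py
```

```text
clock: 13.88
position: [0.5506, 0.3593, 0.0232]
ee_rot: [[-0.997, 0.079, -0.0], [0.079, 0.997, -0.0], [0.0, -0.0, -1.0]]
force: [-0.0, 0.6, -2.9]
grip_width: 0.0317
t 13.88 pos [0.5506 0.3593 0.0232] F [-0.   0.6 -2.9] Fpeg [-1.5  0.6 -2.4] M [-0.01  0.02  0.01] low end in peg frame mm [-97.4 332.6 -23.3] grip 0.0317
```

```bash
python3 -m jog '[{"dp":[0,0,-0.03],"dr":[0,0,0]},{"dp":[0,0,-0.06],"dr":[0,0,0]},{"dp":[0,0,-0.08],"dr":[0,0,0]},{"dp":[0,0,-0.1],"dr":[0,0,0]},{"dp":[0,0,-0.1],"dr":[0,0,0]}]';python3 st.py
```

```text
clock: 14.5
position: [0.5508, 0.3593, 0.0212]
ee_rot: [[-0.997, 0.079, 0.0], [0.079, 0.997, 0.0], [-0.0, 0.0, -1.0]]
force: [-3.3, -3.3, 5.6]
grip_width: 0.0319
t 14.5 pos [0.5508 0.3593 0.0212] F [-3.3 -3.3  5.6] Fpeg [ 0.2 -3.5  6.4] M [-0.44  0.75 -0.05] low end in peg frame mm [-98.2 332.7 -25. ] grip 0.0319
```

```bash
python3 -m jog '[{"dp":[0,0,0],"dr":[0,0,0]},{"dp":[0,0,0],"dr":[0,0,0]},{"dp":[0,0,0],"dr":[0,0,0]},{"dp":[0,0,0],"dr":[0,0,0]},{"dp":[0,0,0.2],"dr":[0,0,0]}]' 52;python3 st.py
python3 -m jog '[{"dp":[0,0,0.6],"dr":[0,0,0]},{"dp":[0,0,1.4],"dr":[0,0,0]},{"dp":[0,0,2.4],"dr":[0,0,0]},{"dp":[0,0,3.4],"dr":[0,0,0]},{"dp":[-0.5,-1.5,4],"dr":[0,0,0]}]'
python3 -m jog '[{"dp":[-0.5,-2,0.3],"dr":[0,0,0]},{"dp":[-0.9,-4,0.5],"dr":[0,0,0]},{"dp":[-1.2,-6,0.5],"dr":[0,0,0]},{"dp":[-1.4,-8,0.5],"dr":[0,0,0]},{"dp":[-1.5,-10,0.5],"dr":[0,0,0]}]' 60
python3 - <<'E'
from h import *
s=get_image("side");t=get_image("top")
c=lambda i,x,y:cv2.resize(i[y:y+64,x:x+64],None,fx=6,fy=6,interpolation=cv2.INTER_CUBIC)
cv2.imwrite("pics/p7.png",np.hstack([c(s,200,90),c(t,114,180)]))
cv2.imwrite("pics/p7s.png",s)
E
```

```text
clock: 15.12
position: [0.5504, 0.3591, 0.0259]
ee_rot: [[-0.997, 0.079, -0.001], [0.079, 0.997, -0.001], [0.001, -0.001, -1.0]]
force: [1.0, -0.0, -0.4]
grip_width: 0.052
t 15.12 pos [0.5504 0.3591 0.0259] F [ 1.  -0.  -0.4] Fpeg [ 0.6  0.1 -0.9] M [ 0.03 -0.    0.03] low end in peg frame mm [-96.2 332.4 -20.8] grip 0.052
clock: 15.75
position: [0.5364, 0.3158, 0.1495]
ee_rot: [[-0.997, 0.076, 0.004], [0.076, 0.997, 0.002], [-0.004, 0.003, -1.0]]
force: [0.7, -1.1, 0.2]
grip_width: 0.0518
clock: 16.38
position: [0.4905, 0.0125, 0.1633]
ee_rot: [[-0.997, 0.079, 0.003], [0.079, 0.997, -0.0], [-0.003, -0.0, -1.0]]
force: [-0.3, -0.2, 0.6]
grip_width: 0.0603
```

View pics/p7.png

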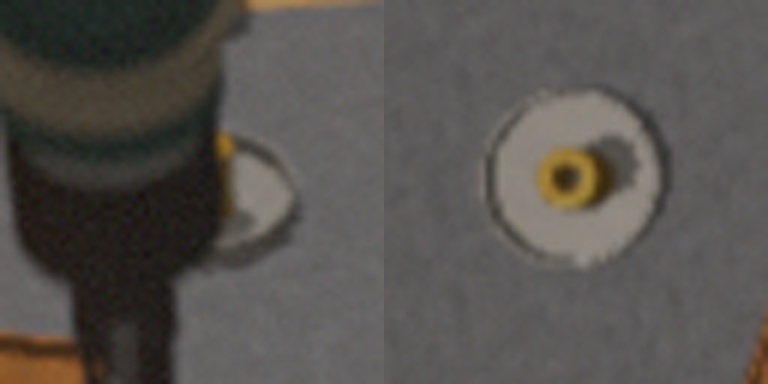

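View pics/p7s.png

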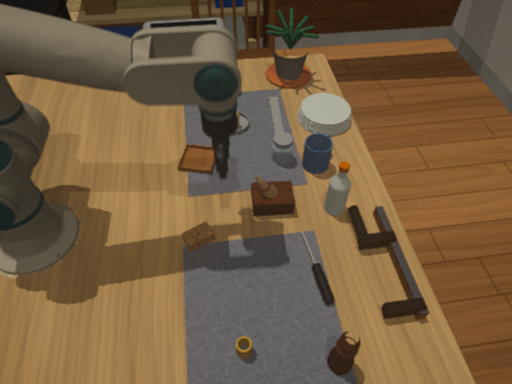

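Sleeve A stands upright in the tin, at about (209,209) px in the top crop. Next is sleeve B.

```bash
python3 -m jog '[{"dp":[0,-2,0],"dr":[0,0,0]},{"dp":[0,-4,0],"dr":[0,0,0]},{"dp":[0,-6,0],"dr":[0,0,0]},{"dp":[0,-8,0],"dr":[0,0,0]},{"dp":[0,-9.5,0],"dr":[0,0,0]}]'
python3 -m jog '[{"dp":[0,-0.5,0],"dr":[0,0,0]},{"dp":[0,-0.5,0],"dr":[0,0,0]},{"dp":[0,-0.5,-0.5],"dr":[0,0,0]},{"dp":[0,-0.5,-1],"dr":[0,0,0]},{"dp":[0,-0.5,-1],"dr":[0,0,0]}]'; python3 st.py
```

```text
clock: 17.1
position: [0.4909, -0.2727, 0.1629]
ee_rot: [[-0.997, 0.08, 0.002], [0.08, 0.997, -0.001], [-0.002, -0.001, -1.0]]
force: [0.1, 1.1, 0.6]
grip_width: 0.0596
clock: 17.73
position: [0.49, -0.2842, 0.1289]
ee_rot: [[-0.997, 0.078, -0.003], [0.078, 0.997, 0.002], [0.004, 0.002, -1.0]]
force: [-0.2, 1.1, 0.4]
grip_width: 0.06
t 17.73 pos [ 0.49   -0.2842  0.1289] F [-0.2  1.1  0.4] Fpeg [-0.   1.1  0.4] M [ 0.02  0.04 -0.04] low end in peg frame mm [ -53.2 -313.7   73.4] grip 0.06
```

```bash
python3 -m jog '[{"dp":[0.03,-1.3,0],"dr":[0,0,0]},{"dp":[0.06,-2.6,0],"dr":[0,0,0]},{"dp":[0.06,-2.6,0],"dr":[0,0,0]},{"dp":[0.06,-2.6,-0.5],"dr":[0,0,0]},{"dp":[0.06,-2.6,-0.5],"dr":[0,0,0]}]'; python3 st.py
```

```text
clock: 18.35
position: [0.4919, -0.3621, 0.1141]
ee_rot: [[-0.997, 0.078, -0.003], [0.078, 0.997, 0.003], [0.003, 0.002, -1.0]]
force: [0.6, 0.6, -0.6]
grip_width: 0.06
t 18.35 pos [ 0.4919 -0.3621  0.1141] F [ 0.6  0.6 -0.6] Fpeg [ 0.2  0.7 -0.8] M [-0.01 -0.    0.03] low end in peg frame mm [ -53.6 -391.1   56.5] grip 0.06
```

Well centred. Next I descend to about z = 0.0155 and grip.

```bash
python3 -m jog '[{"dp":[0,0,-1],"dr":[0,0,0]},{"dp":[0,0,-2],"dr":[0,0,0]},{"dp":[0,0,-2.9],"dr":[0,0,0]},{"dp":[0,0,-3.27],"dr":[0,0,0]},{"dp":[0,0,-3.27],"dr":[0,0,0]}]'
python3 -m jog '[{"dp":[0,0,0],"dr":[0,0,0]},{"dp":[0,0,0],"dr":[0,0,0]},{"dp":[0,0,0],"dr":[0,0,0]},{"dp":[0,0,0],"dr":[0,0,0]},{"dp":[0,0,0],"dr":[0,0,0]}]' 25 60; python3 st.py
python3 -m jog '[{"dp":[0,0,0.2],"dr":[0,0,0]},{"dp":[0,0,0.6],"dr":[0,0,0]},{"dp":[0,0,1.2],"dr":[0,0,0]},{"dp":[0,0,2],"dr":[0,0,0]},{"dp":[0,0,3],"dr":[0,0,0]}]';python3 st.py
```

```text
clock: 18.98
position: [0.4925, -0.3631, 0.018]
ee_rot: [[-0.997, 0.079, -0.001], [0.079, 0.997, 0.001], [0.001, 0.001, -1.0]]
force: [0.8, -0.1, 0.2]
grip_width: 0.0603
clock: 19.6
position: [0.4935, -0.3643, 0.0202]
ee_rot: [[-0.997, 0.079, 0.003], [0.079, 0.997, -0.002], [-0.003, -0.002, -1.0]]
force: [0.1, 1.9, 6.4]
grip_width: 0.032
t 19.6 pos [ 0.4935 -0.3643  0.0202] F [0.1 1.9 6.4] Fpeg [3.2 1.9 5.6] M [0.28 0.04 0.03] low end in peg frame mm [ -99.  -393.2  -25.7] grip 0.032
clock: 20.23
position: [0.4923, -0.3636, 0.1097]
ee_rot: [[-0.997, 0.079, -0.0], [0.079, 0.997, 0.0], [0.0, 0.0, -1.0]]
force: [0.4, -0.1, -1.8]
grip_width: 0.0319
t 20.23 pos [ 0.4923 -0.3636  0.1097] F [ 0.4 -0.1 -1.8] Fpeg [-0.6 -0.1 -1.8] M [ 0.03 -0.03 -0.02] low end in peg frame mm [ -55.3 -392.7   52.4] grip 0.0319
```

```bash
sed -i 's/\.017\*o/.020*o/' st.py
python3 -m jog '[{"dp":[0.2,1.5,1],"dr":[0,0,0]},{"dp":[0.5,3.5,2],"dr":[0,0,0]},{"dp":[0.9,5.5,2.7],"dr":[-0.15,-2,0]},{"dp":[1.5,7.5,2.7],"dr":[-0.31,-4,0]},{"dp":[2.05,9.5,2.7],"dr":[-0.47,-5.98,0]}]'; python3 st.py
python3 -m jog '[{"dp":[0,1.2,0],"dr":[0,0,0]},{"dp":[0,2.4,0],"dr":[0,0,0]},{"dp":[0,3.4,0],"dr":[0,0,0]},{"dp":[0,3.4,0],"dr":[0,0,0]},{"dp":[0,3.4,0],"dr":[0,0,0]}]';python3 st.py; python3 -c "
from h import *
print(get_obs()['ee_rot'].round(3))"
```

```text
clock: 20.85
position: [0.5528, -0.0837, 0.1921]
ee_rot: [[-0.859, 0.079, 0.506], [0.069, 0.997, -0.04], [-0.508, 0.001, -0.861]]
force: [1.1, 0.3, -1.6]
grip_width: 0.0318
t 20.85 pos [ 0.5528 -0.0837  0.1921] F [ 1.1  0.3 -1.6] Fpeg [ 0.1  0.4 -1.9] M [0.04 0.49 0.03] low end in peg frame mm [  27.7 -108.8   99.3] grip 0.0318
clock: 21.48
position: [0.5522, 0.0163, 0.1899]
ee_rot: [[-0.863, 0.079, 0.499], [0.069, 0.997, -0.04], [-0.5, 0.0, -0.866]]
force: [-1.2, 0.1, -1.7]
grip_width: 0.032
t 21.48 pos [0.5522 0.0163 0.1899] F [-1.2  0.1 -1.7] Fpeg [-1.9 -0.  -0.9] M [0.04 0.41 0.07] low end in peg frame mm [ 19.2  -9.2 101.6] grip 0.032
[[-0.863  0.079  0.499]
 [ 0.069  0.997 -0.04 ]
 [-0.5    0.    -0.866]]
```

```bash
python3 -m jog '[{"dp":[0.04,0.15,-0.5],"dr":[0,0,0]},{"dp":[0.08,0.31,-1],"dr":[0,0,0]},{"dp":[0.08,0.31,-1.33],"dr":[0,0,0]},{"dp":[0.08,0.31,-1.33],"dr":[0,0,0]},{"dp":[0.08,0.31,-1.33],"dr":[0,0,0]}]';python3 st.py
python3 - <<'E'
from h import *
o=get_obs()
s=get_image("side");t=get_image("top")
cv2.imwrite("pics/p8.png",np.hstack([overlay(s,"side",235,150,50,8,o['position'],o['ee_rot'],.02),overlay(t,"top",222,165,50,8,o['position'],o['ee_rot'],.02)]))
E
```

```text
clock: 22.1
position: [0.5549, 0.026, 0.1497]
ee_rot: [[-0.863, 0.079, 0.499], [0.069, 0.997, -0.039], [-0.5, 0.0, -0.866]]
force: [0.9, -0.1, -2.4]
grip_width: 0.0318
t 22.1 pos [0.5549 0.026  0.1497] F [ 0.9 -0.1 -2.4] Fpeg [-0.4 -0.  -2.5] M [ 0.01  0.39 -0.02] low end in peg frame mm [ 0.7  0.6 65.9] grip 0.0318
```

View pics/p8.png

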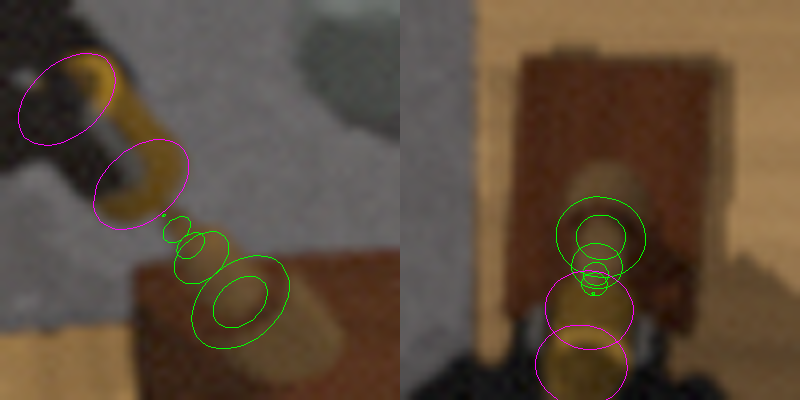

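```bash
python3 -m jog '[{"dp":[0.12,-0.01,-0.2],"dr":[0,0,0]},{"dp":[0.24,-0.02,-0.42],"dr":[0,0,0]},{"dp":[0.37,-0.03,-0.65],"dr":[0,0,0]},{"dp":[0.49,-0.04,-0.86],"dr":[0,0,0]},{"dp":[0.49,-0.04,-0.86],"dr":[0,0,0]}]';python3 st.py
```

```text
clock: 22.82
position: [0.5691, 0.0248, 0.1225]
ee_rot: [[-0.864, 0.079, 0.497], [0.069, 0.997, -0.039], [-0.498, 0.0, -0.867]]
force: [0.5, -0.4, -2.9]
grip_width: 0.0319
t 22.82 pos [0.5691 0.0248 0.1225] F [ 0.5 -0.4 -2.9] Fpeg [-0.9 -0.4 -2.8] M [ 0.02  0.37 -0.03] low end in peg frame mm [-0.5  0.6 35.2] grip 0.0319
```

```bash
python3 -m jog '[{"dp":[0.04,0,-0.07],"dr":[0,0,0]},{"dp":[0.08,-0.01,-0.14],"dr":[0,0,0]},{"dp":[0.12,-0.01,-0.21],"dr":[0,0,0]},{"dp":[0.16,-0.01,-0.28],"dr":[0,0,0]},{"dp":[0.16,-0.01,-0.28],"dr":[0,0,0]}]';python3 st.py
```

```text
clock: 23.45
position: [0.5741, 0.0246, 0.1149]
ee_rot: [[-0.864, 0.079, 0.498], [0.069, 0.997, -0.039], [-0.5, 0.0, -0.866]]
force: [-0.1, 0.3, -2.3]
grip_width: 0.0318
t 23.45 pos [0.5741 0.0246 0.1149] F [-0.1  0.3 -2.3] Fpeg [-1.2  0.3 -1.9] M [0.07 0.43 0.03] low end in peg frame mm [-0.   0.8 26.1] grip 0.0318
```

```bash
python3 -m jog '[{"dp":[0.04,0,-0.07],"dr":[0,0,0]},{"dp":[0.08,-0.01,-0.14],"dr":[0,0,0]},{"dp":[0.12,-0.01,-0.21],"dr":[0,0,0]},{"dp":[0.16,-0.01,-0.28],"dr":[0,0,0]},{"dp":[0.16,-0.01,-0.28],"dr":[0,0,0]}]';python3 st.py
```

```text
clock: 24.08
position: [0.5789, 0.0242, 0.1064]
ee_rot: [[-0.864, 0.079, 0.498], [0.069, 0.997, -0.039], [-0.5, 0.0, -0.866]]
force: [0.9, 0.2, -1.7]
grip_width: 0.032
t 24.07 pos [0.5789 0.0242 0.1064] F [ 0.9  0.2 -1.7] Fpeg [-0.1  0.3 -1.9] M [0.   0.4  0.02] low end in peg frame mm [-0.1  0.8 16.3] grip 0.032
```

```bash
python3 -m jog '[{"dp":[0.04,0,-0.07],"dr":[0,0,0]},{"dp":[0.08,-0.01,-0.14],"dr":[0,0,0]},{"dp":[0.12,-0.01,-0.21],"dr":[0,0,0]},{"dp":[0.16,-0.01,-0.28],"dr":[0,0,0]},{"dp":[0.16,-0.01,-0.28],"dr":[0,0,0]}]';python3 st.py
```

```text
clock: 24.7
position: [0.5837, 0.0239, 0.098]
ee_rot: [[-0.864, 0.079, 0.498], [0.069, 0.997, -0.039], [-0.499, 0.0, -0.866]]
force: [-0.5, 0.3, -2.2]
grip_width: 0.032
t 24.7 pos [0.5837 0.0239 0.098 ] F [-0.5  0.3 -2.2] Fpeg [-1.6  0.3 -1.6] M [0.1  0.36 0.01] low end in peg frame mm [-0.2  0.9  6.7] grip 0.032
```

Smooth so far. The remaining few millimetres I take slowly.

```bash
python3 -m jog '[{"dp":[0.02,0,-0.035],"dr":[0,0,0]},{"dp":[0.04,0,-0.07],"dr":[0,0,0]},{"dp":[0.06,0,-0.1],"dr":[0,0,0]},{"dp":[0.08,0,-0.14],"dr":[0,0,0]},{"dp":[0.08,0,-0.14],"dr":[0,0,0]}]';python3 st.py
```

```text
clock: 25.32
position: [0.5861, 0.024, 0.0939]
ee_rot: [[-0.864, 0.079, 0.498], [0.069, 0.997, -0.039], [-0.5, 0.0, -0.866]]
force: [0.2, 0.5, -2.4]
grip_width: 0.0319
t 25.32 pos [0.5861 0.024  0.0939] F [ 0.2  0.5 -2.4] Fpeg [-1.1  0.5 -2.2] M [ 0.01  0.41 -0.03] low end in peg frame mm [-0.1  1.1  1.9] grip 0.0319
```

```bash
python3 -m jog '[{"dp":[0.01,0,-0.02],"dr":[0,0,0]},{"dp":[0.02,0,-0.04],"dr":[0,0,0]},{"dp":[0.03,0,-0.05],"dr":[0,0,0]},{"dp":[0.04,0,-0.06],"dr":[0,0,0]},{"dp":[0.04,0,-0.06],"dr":[0,0,0]}]';python3 st.py
```

```text
clock: 25.95
position: [0.5868, 0.0239, 0.0936]
ee_rot: [[-0.864, 0.079, 0.497], [0.069, 0.997, -0.04], [-0.499, -0.0, -0.867]]
force: [-20.9, -0.8, 13.7]
grip_width: 0.0319
t 25.95 pos [0.5868 0.0239 0.0936] F [-20.9  -0.8  13.7] Fpeg [-11.2  -2.4  22.3] M [-0.11  1.97 -0.06] low end in peg frame mm [0.3 1.1 1.3] grip 0.0319
```

```bash
python3 -m jog '[{"dp":[-0.02,0,-0.02],"dr":[0,0,0]},{"dp":[-0.02,0,-0.02],"dr":[0,0,0]},{"dp":[-0.02,0,-0.02],"dr":[0,0,0]},{"dp":[-0.02,0,-0.02],"dr":[0,0,0]},{"dp":[-0.02,0,-0.02],"dr":[0,0,0]}]';python3 st.py
python3 - <<'E'
from h import *
o=get_obs()
s=get_image("side");t=get_image("top")
cv2.imwrite("pics/p9.png",np.hstack([overlay(s,"side",235,150,50,8,o['position'],o['ee_rot'],.02),cv2.resize(s[150:200,235:285],None,fx=8,fy=8)]))
E
```

```text
clock: 26.58
position: [0.5867, 0.0239, 0.0936]
ee_rot: [[-0.863, 0.079, 0.499], [0.068, 0.997, -0.04], [-0.5, 0.0, -0.866]]
force: [-17.6, -1.1, 13.8]
grip_width: 0.0318
t 26.57 pos [0.5867 0.0239 0.0936] F [-17.6  -1.1  13.8] Fpeg [-8.3 -2.5 20.7] M [-0.08  1.69 -0.04] low end in peg frame mm [0.2 1.1 1.3] grip 0.0318
```

View pics/p9.png

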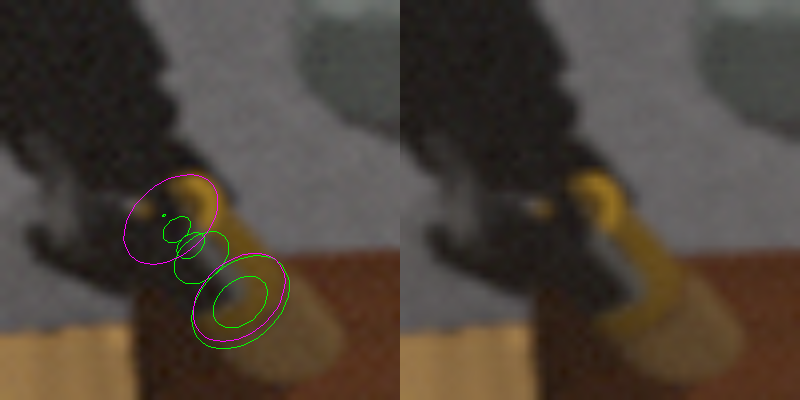

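It looks home: the sleeve's lower end meets the stub with no gap. One slightly firmer push and a hold to confirm.

```bash
python3 -m jog '[{"dp":[-0.01,0.01,-0.03],"dr":[0,0,0]},{"dp":[-0.01,0.01,-0.03],"dr":[0,0,0]},{"dp":[-0.01,0.01,-0.03],"dr":[0,0,0]},{"dp":[-0.01,0.01,-0.03],"dr":[0,0,0]},{"dp":[-0.01,0.01,-0.03],"dr":[0,0,0]}]';python3 st.py
```

```text
clock: 27.3
position: [0.5867, 0.0239, 0.0935]
ee_rot: [[-0.862, 0.079, 0.5], [0.068, 0.997, -0.04], [-0.501, -0.0, -0.865]]
force: [-21.0, -2.4, 18.7]
grip_width: 0.032
t 27.3 pos [0.5867 0.0239 0.0935] F [-21.   -2.4  18.7] Fpeg [-8.7 -4.1 26.6] M [-0.29  1.82 -0.21] low end in peg frame mm [0.3 1.1 1.3] grip 0.032
```

Firmly home. Next I draw it off along the axis for more than 55 mm.

```bash
python3 -m jog '[{"dp":[-0.06,0,0.1],"dr":[0,0,0]},{"dp":[-0.16,0.01,0.28],"dr":[0,0,0]},{"dp":[-0.3,0.02,0.52],"dr":[0,0,0]},{"dp":[-0.44,0.03,0.76],"dr":[0,0,0]},{"dp":[-0.58,0.04,1],"dr":[0,0,0]}]';python3 st.py
python3 -m jog '[{"dp":[-0.15,0.01,0.26],"dr":[0,0,0]},{"dp":[-0.3,0.02,0.52],"dr":[0,0,0]},{"dp":[-0.45,0.03,0.78],"dr":[0,0,0]},{"dp":[-0.6,0.04,1.04],"dr":[0,0,0]},{"dp":[-0.75,0.06,1.3],"dr":[0,0,0]}]';python3 st.py
```

```text
clock: 27.92
position: [0.5687, 0.0255, 0.1213]
ee_rot: [[-0.863, 0.079, 0.498], [0.069, 0.997, -0.039], [-0.5, 0.0, -0.866]]
force: [-1.0, 0.3, -2.4]
grip_width: 0.0317
t 27.93 pos [0.5687 0.0255 0.1213] F [-1.   0.3 -2.4] Fpeg [-2.1  0.2 -1.6] M [0.06 0.46 0.02] low end in peg frame mm [-1.6  1.3 34.4] grip 0.0317
clock: 28.55
position: [0.5462, 0.0273, 0.1604]
ee_rot: [[-0.863, 0.079, 0.498], [0.069, 0.997, -0.039], [-0.5, 0.0, -0.866]]
force: [-0.1, 0.1, -2.6]
grip_width: 0.0321
t 28.55 pos [0.5462 0.0273 0.1604] F [-0.1  0.1 -2.6] Fpeg [-1.4  0.1 -2.2] M [ 0.04  0.39 -0.  ] low end in peg frame mm [-1.5  1.3 79.5] grip 0.0321
```

```bash
python3 -m jog '[{"dp":[-0.5,0.5,0.4],"dr":[0,0,0]},{"dp":[-1.3,1.8,0.5],"dr":[0,1.2,0]},{"dp":[-2.1,3,0.5],"dr":[0.15,3,0]},{"dp":[-2.9,4.5,0.4],"dr":[0.31,4.8,0]},{"dp":[-3.8,6,0],"dr":[0.47,5.98,0]}]'
python3 -m jog '[{"dp":[0,0.1,0],"dr":[0,0,0]},{"dp":[0,0.1,-0.5],"dr":[0,0,0]},{"dp":[0,0.1,-1.5],"dr":[0,0,0]},{"dp":[0,0.1,-2],"dr":[0,0,0]},{"dp":[0,0.1,-2],"dr":[0,0,0]}]';python3 st.py
```

```text
clock: 29.18
position: [0.4327, 0.2088, 0.1613]
ee_rot: [[-0.997, 0.08, -0.001], [0.08, 0.997, 0.001], [0.001, 0.001, -1.0]]
force: [0.4, -0.1, -2.8]
grip_width: 0.0321
clock: 29.8
position: [0.432, 0.2094, 0.0987]
ee_rot: [[-0.997, 0.08, -0.002], [0.08, 0.997, -0.001], [0.002, -0.001, -1.0]]
force: [0.4, 0.2, -1.6]
grip_width: 0.0321
t 29.8 pos [0.432  0.2094 0.0987] F [ 0.4  0.2 -1.6] Fpeg [-0.5  0.2 -1.6] M [-0.02 -0.    0.03] low end in peg frame mm [-153.3  173.8   92.8] grip 0.0321
```

Next I descend to just above contact (expected near z = 0.024), with a look on the way.

```bash
python3 -m jog '[{"dp":[0,0.05,-0.8],"dr":[0,0,0]},{"dp":[-0.05,0.1,-1.6],"dr":[0,0,0]},{"dp":[-0.05,0.1,-2],"dr":[0,0,0]},{"dp":[-0.05,0.1,-2.2],"dr":[0,0,0]},{"dp":[-0.05,0.1,-2.2],"dr":[0,0,0]}]';python3 st.py;python3 - <<'E'
from h import *
s=get_image("side")
cv2.imwrite("pics/p10.png",cv2.resize(s[125:189,165:229],None,fx=7,fy=7,interpolation=cv2.INTER_CUBIC))
E
```

```text
clock: 30.42
position: [0.4314, 0.2133, 0.0344]
ee_rot: [[-0.997, 0.079, 0.001], [0.079, 0.997, 0.0], [-0.001, 0.0, -1.0]]
force: [-0.4, -0.4, -1.2]
grip_width: 0.0318
t 30.43 pos [0.4314 0.2133 0.0344] F [-0.4 -0.4 -1.2] Fpeg [-0.9 -0.5 -0.8] M [-0.01 -0.03  0.01] low end in peg frame mm [-186.3  177.7   37.5] grip 0.0318
```

View pics/p10.png

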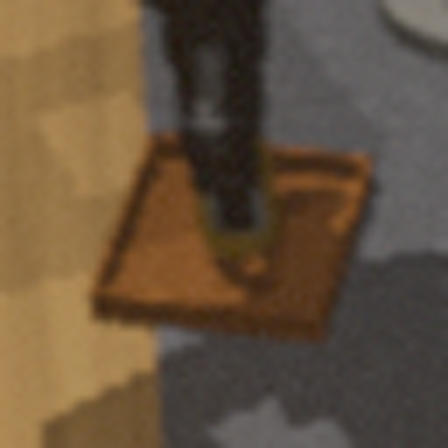

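The sleeve is over the middle of the tray. I'll lower it to contact.

```bash
python3 -m jog '[{"dp":[0,0,-0.1],"dr":[0,0,0]},{"dp":[0,0,-0.18],"dr":[0,0,0]},{"dp":[0,0,-0.23],"dr":[0,0,0]},{"dp":[0,0,-0.28],"dr":[0,0,0]},{"dp":[0,0,-0.28],"dr":[0,0,0]}]';python3 st.py
```

```text
clock: 31.1
position: [0.4309, 0.2132, 0.0253]
ee_rot: [[-0.997, 0.079, -0.0], [0.079, 0.997, -0.0], [0.0, -0.0, -1.0]]
force: [-0.1, 0.0, -2.1]
grip_width: 0.0321
t 31.1 pos [0.4309 0.2132 0.0253] F [-0.1  0.  -2.1] Fpeg [-1.2  0.  -1.7] M [-0.   -0.09 -0.01] low end in peg frame mm [-191.2  177.6   29.9] grip 0.0321
```

```bash
python3 -m jog '[{"dp":[0,0,-0.02],"dr":[0,0,0]},{"dp":[0,0,-0.04],"dr":[0,0,0]},{"dp":[0,0,-0.06],"dr":[0,0,0]},{"dp":[0,0,-0.09],"dr":[0,0,0]},{"dp":[0,0,-0.09],"dr":[0,0,0]}]';python3 st.py
```

```text
clock: 31.72
position: [0.4312, 0.2133, 0.0242]
ee_rot: [[-0.997, 0.079, 0.0], [0.079, 0.997, -0.0], [-0.0, -0.0, -1.0]]
force: [-5.6, -3.0, 11.0]
grip_width: 0.0322
t 31.73 pos [0.4312 0.2133 0.0242] F [-5.6 -3.  11. ] Fpeg [ 0.9 -3.5 12.2] M [-0.56  1.05 -0.02] low end in peg frame mm [-191.5  177.7   28.8] grip 0.0322
```

Contact. I'll release and rise.

```bash
python3 -m jog '[{"dp":[0,0,0.03],"dr":[0,0,0]},{"dp":[0,0,0.03],"dr":[0,0,0]},{"dp":[0,0,0.03],"dr":[0,0,0]},{"dp":[0,0,0.03],"dr":[0,0,0]},{"dp":[0,0,0.2],"dr":[0,0,0]}]' 52;python3 st.py
python3 -m jog '[{"dp":[0,0,0.6],"dr":[0,0,0]},{"dp":[0,0,1.4],"dr":[0,0,0]},{"dp":[0,0,2.4],"dr":[0,0,0]},{"dp":[0,0,3.4],"dr":[0,0,0]},{"dp":[0,-1,4.4],"dr":[0,0,0]}]'
python3 -m jog '[{"dp":[0,-1.5,0.2],"dr":[0,0,0]},{"dp":[0,-3,0.2],"dr":[0,0,0]},{"dp":[0,-5,0.2],"dr":[0,0,0]},{"dp":[0,-7,0.2],"dr":[0,0,0]},{"dp":[0,-9,0.2],"dr":[0,0,0]}]'
python3 -m jog '[{"dp":[0,-1,0],"dr":[0,0,0]},{"dp":[0,-2,0],"dr":[0,0,0]},{"dp":[0,-3,0],"dr":[0,0,0]},{"dp":[0,-3,0],"dr":[0,0,0]},{"dp":[0,-3,0],"dr":[0,0,0]}]'
python3 - <<'E'
from h import *
s=get_image("side");t=get_image("top")
c=lambda i,x,y,w=40:cv2.resize(i[y:y+w,x:x+w],(380,380),interpolation=cv2.INTER_CUBIC)
cv2.imwrite("pics/p11.png",np.hstack([c(s,180,100,80),c(t,120,185,90)]))
cv2.imwrite("pics/p11s.png",s);cv2.imwrite("pics/p11t.png",t)
E
```

```text
clock: 32.35
position: [0.4307, 0.2131, 0.0285]
ee_rot: [[-0.997, 0.079, -0.001], [0.079, 0.997, -0.0], [0.001, -0.001, -1.0]]
force: [0.0, 0.5, -0.1]
grip_width: 0.0514
t 32.35 pos [0.4307 0.2131 0.0285] F [ 0.   0.5 -0.1] Fpeg [-0.   0.5 -0.1] M [ 0.03 -0.02 -0.03] low end in peg frame mm [-189.9  177.5   32.8] grip 0.0514
clock: 32.98
position: [0.4309, 0.1838, 0.1621]
ee_rot: [[-0.997, 0.077, 0.0], [0.077, 0.997, 0.0], [-0.0, 0.0, -1.0]]
force: [0.4, 0.2, 0.4]
grip_width: 0.0525
clock: 33.6
position: [0.4308, -0.0886, 0.1673]
ee_rot: [[-0.997, 0.079, 0.001], [0.079, 0.997, -0.0], [-0.001, -0.0, -1.0]]
force: [1.6, 0.1, -0.3]
grip_width: 0.0522
clock: 34.22
position: [0.431, -0.1763, 0.1669]
ee_rot: [[-0.997, 0.079, 0.0], [0.079, 0.997, 0.0], [-0.0, 0.0, -1.0]]
force: [-0.5, 0.2, -0.7]
grip_width: 0.052
```

View pics/p11.png

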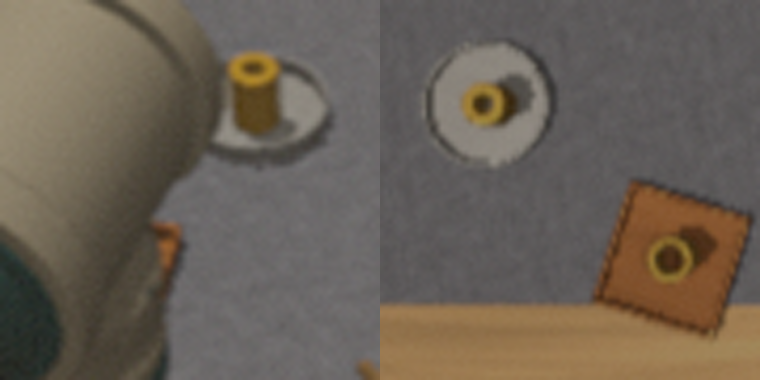

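View pics/p11s.png

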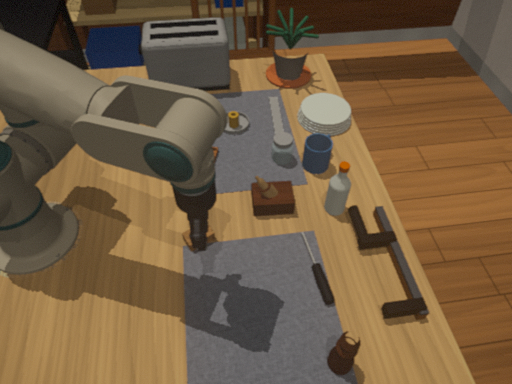

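View pics/p11t.png

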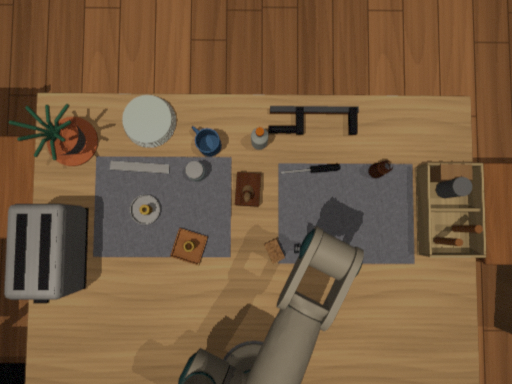

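Both sleeves stand upright, the small-bore one in the tin at (146,209) and the wide-bore one in the tray at (190,246) in the top view. The bystanders are where they were and the gripper is clear, so I hand the job in.

```bash
python3 -c "
from plant import *
print(finish_job(), get_obs()['clock'])"
```

```text
the job is handed in; nothing more can be done
the job is handed in; nothing more can be done
```

Both sleeves were tried on the peg, sorted in the order asked, and the job is handed in; the clock read about 34 s of the 72 s allowed. I don't know which of the two is numbered sleeve_1, so I name them by where they stood.

- **Sleeve nearer the gauge (small bore):** it stopped with its lower end at about z = 29 mm under about 20 N and was held there. I drew it off and stood it upright in the round tin before trying the other.
- **Farther sleeve (wide bore):** it slid freely down to the shoulder. It read z ≈ 1.3 mm, which fits the calibration error, and did not advance under up to 27 N. I held it there, drew it off and stood it upright in the square tray.

**Last checks:** the final top picture shows both sleeves upright near the middle of the tin and the tray, with the gripper open, empty and clear of everything. By eye, the bystanders had not moved. In the last side picture the arm hid the tray and most of the cork block, so those two were checked from the top view only. The side and top cameras disagreed by 2–3 mm on some positions, which made no difference.

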